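# Shut and latch the packed condiment carrier

## Robot

A 6-joint arm with a two-finger parallel gripper is mounted at the origin on a cart in front of the work surface, level with it; the furniture and walls round the work are solid. World frame = base frame: x ahead of the robot, y to its left, z up, the work surface at z = 0. Lengths are in m, angles in rad, forces in N, time in s.
With the tool pointing down it reaches from about 0.35 to 0.975 m from the base axis. Payload 4.9 kg.
Tool frame: the origin (TCP) lies midway between the tips of the shut fingers; the grasp point (between the pads) lies 19 mm behind it; z points along the fingers, y is the direction in which the jaws open and shut (so a half turn about z gives the same grasp; the last joint's range is limited). The gripper opens to 85 mm and grips with 20 to 120 N. Pads are 22 mm wide; open, the fingers measure 114 mm over their backs; the gripper's body (76 mm by 85 mm) begins 54 mm behind the grasp point. The pads swing forward as they close: fully open they stand 13 mm farther back than shut.
Start: joints at [-1.329, 0.053, 1.613, -0, 1.476, -0.119], TCP at [0.221, -0.585, 0.231] pointing down, gripper open.
Joint ranges: [-3.01, 3.01], [-1.01, 2.22], [0.06, 2.58], [-1.02, 4.17], [0.09, 2.62], [-3.14, 3.14]. Speed limits (rad/s): [2.57, 2.57, 3.14, 3.14, 3.14, 3.14].

## Interface

Orientations are given as a unit quaternion [x, y, z, w].
In Python, from workcell import manip gives the robot as it stands.
- The arm moves only by the tool send_rows, never from a script. Its argument "motion" is a list of rows, each a list of 5 numbers: the opening, from -1 (shut) to 1 (fully open), so that 0 is half open, then the shift along the tool's x, y, z in cm, then the turn about the tool's z in degrees. A call has 1 to 20 rows; each row is the pose to reach, as a shift and turn from the pose commanded when the call began, along the tool's axes at that moment; what a row does not reach only later rows make up. A row lasts 1/12 s, in which the tool goes at most 41.7 mm and 7.16 degrees, less where a joint would pass 70% of its speed; a pose out of reach is approached as far as the arm can. A call with a gripper value outside its range is refused whole. The fingers move at their own pace and stop on an object; the grip force is fixed at half the most. Time passes only in rows, so rows that repeat a pose let the fingers close. It gives the time, the measured TCP pose, the force and the opening at its end, in the units of the state.
- manip.get_state(): the state, without advancing time (a new reading comes with each control period).
- manip.get_image(name): name is "side" or "top"; returns the picture (480x640x3 uint8, blue, green, red); there is no depth.
- manip.camera_info(name): a dict with "K" (3x3 intrinsics, pixels), "T" (4x4, takes a point from camera to world coordinates). Camera axes: x right, y up, looking along -z (the intrinsics and any distortion apply to the point x, -y, -z); pixel columns grow to the right and rows downward; lengths in m; the calibration is good to about 2 mm. A picture is of the moment at which its call begins. camera_info takes no time and is no camera call.
- manip.close_job(): hands the job in, once; it reports no verdict.
Trained networks look in the newest picture that a camera, given by its name, has taken for a name from the list of things; names that differ only in an ending like _2 or _b are one class to them, and where a whole thing is asked for, a point or a joint stands for the part that bears it (a point fixed in the world has none). Each returns a list of dicts, best first, with "conf" (0 to 1); they miss things now and then, are a little off and sometimes report something else, mostly with a low value. They report only what shows in the picture. A call takes as long as a camera call.
- manip.spot_in(query, camera): "centre" ([x, y, z] in m, in the coordinates of the camera as it stood for that picture, good to about 4 mm: the middle of the surface that is visible of it).
- manip.mark_of(query, camera): "centre" ([x, y, z] in m, in the coordinates of the camera as it stood for that picture, good to about 4 mm: a listed point, or the origin of a listed thing).
The state is a dict: "t": time; "joint_pos": joint angles; "qvel": joint speeds; "effort": joint torques, N m; "tcp_pos": TCP position; "eef_rot": TCP orientation; "wrist_force": force on the tool from outside, world axes, zero at the start; "torque": the same for the moment, N m; "gripper_width": finger opening in m.
Only numpy, scipy, OpenCV 4.12 (cv2) and the standard library are available. Lean on these libraries where they do the work, as an engineer would, in place of code of your own. Each camera call takes 0.05 s, during which the arm holds its last target.

## Task

The insulated condiment carrier is packed and must be made ready to carry out. Close its lid, hook the wire loop of the front latch behind the upturned lip of the keeper on the lid, then press the red-tipped lever down past its centre until it snaps fully home against the front, so that the lid is clamped on its seal. Leave the other things on the worktop where they are.

Things in the scene. Friction and masses are not known exactly. Their poses are not given: they have to be found in the camera images.
- carrier: dark blue insulated box, fixed, 180 deep (x) x 240 wide (y); its lower shell is 123 high, 171 to the lid's top when shut. Origin: centre of its underside; x points away from its front (the latch side, front face at x = -90), y to its left, z up. It is packed with small jars and bowls, all lower than the rim. Black grab bars stick out 15 on both sides at 92 height.
- lid (a joint): lid's hinge along y at the rear; 0 = seal squeezed flat, 0.028 = resting on the unsqueezed seal, 1.25 = open limit. Starts 0.75 to 1.15. Stiff: it stays where it is left, pushing at its front edge takes under 3 N. The rubber seal gives about 16 N per mm at the front edge; latched, the lid reads about 0.012.
- lid_hinge (a point): on the lid's hinge axis, middle of its width; point axes turn with the lid and are the carrier's axes when it is shut. Carrier frame (98, 0, 124.5) mm.
- lid_edge (a point): middle of the upper front edge of the lid: with the lid shut 188 mm in front of the hinge and 47 above it. The lid's flat top lies just behind this point (ribs 2 mm high), its 47 mm high front skirt with the keeper below it.
- keeper (a point): where the centre of the loop's bar rests in the steel keeper, 10 mm out from the lid's front skirt; axes as the lid's (x into the lid, z up). The keeper is a J-shaped hook, 26 wide, open upward: slot 10 wide, floor 3 below this point; the upturned lip spans 3 to 7 mm in front of this point and ends 6 above it. Lid resting shut: carrier frame (-100, 0, 140) mm.
- latch_pivot (a point): pivot of the lever, carrier frame (-114, 0, 95) mm, 24 mm in front of the front face; pivot axis along the carrier's y.
- lever (a joint): lever's angle: 0 = shut, straight down; pi/2 = straight out from the front; 2.5 = limit, up and outward. Starts 1.95 to 2.35, stays where left (0.06 N m friction). Loop pins sit on it 20 mm from its pivot. With the loop hooked it resists from about 1.1 rad, hardest (0.25 N m) near 0.7, passes centre at 0.3 and snaps to 0. The loop clears the keeper's lip only with the lever above about 1.75.
- lever_tip (a point): outer end of the lever (22 wide, 76 long), middle of its width, 76 mm from the pivot; the last 24 mm is a red grip 25 wide and 9 thick (its faces lie 1.5 mm behind and 7.5 in front of the pivot line, when shut).
- loop (a joint): angle of the wire loop on the lever; 0 = as it lies when latched (bar 14 mm farther in and 62 above the pins); 3.0 = its stop, where it rests at the start, folded out over the lever. It stands 3.36 minus this value (rad) above the lever's own direction. Swings freely; once its bar is past upright over the pins it falls toward the lid by itself.
- loop_bar (a point): middle of the loop's cross bar, 6 mm thick steel wire along the carrier's y; the loop is 48 wide over its two legs (6 mm wire, the lever passes between them) and 63.5 long from the lever's pins to this point.
- kitchen_timer: white timer with a red dial, 57x71x68, bystander; origin under its middle
- tape_roll: roll of masking tape, 100 x 25 high, bystander; origin under its middle
- call_bell: domed call bell, 74 x 59 high, bystander; origin under its middle
- wet_tissue_1: flat magenta packet, 80x199x16, bystander; origin under its middle
- spoon_1: steel spoon, 188 long, bystander; origin under its middle

How it is judged:
By the outcome, as a careful person would: the job done as asked, in the order asked, and still so for the second after the job is handed in, with the robot touching nothing.
It also fails if it takes over 48 s, if anything falls off the work surface, if the arm or the gripper's body presses on something with over 40 N, if the wrist force passes 120 N, or if a joint passes its speed limit or range.

## Working session

There is one attempt and no reset: what is moved stays moved. The work goes in short steps, Python scripts to look and compute and a tool call to move; the robot and the scene stay as the last step left them, time stands still between calls to the robot, and variables do not carry over. Pictures are saved under pics/ and viewed, and the job is handed in when it is done.

Besides the shell and the picture viewer there is one more tool, called after "Emit:" in YAML: its name, and indented under it one key for each argument. send_rows: Moves the arm, as the interface text tells. Its arguments: {"type":"object","properties":{"motion":{"type":"array","items":{"type":"array","items":{"type":"number"}}}},"required":["motion"]}

```bash
ls; mkdir -p pics; python3 - <<'E'
from workcell import manip
import cv2,numpy as np
s=manip.get_state()
print({k:np.round(v,3).tolist() for k,v in s.items()})
for c in("side","top"):
    cv2.imwrite(f"pics/{c}0.png",manip.get_image(c))
    ci=manip.camera_info(c);print(c,np.round(ci["K"],1).tolist(),np.round(ci["T"],3).tolist(),[k for k in ci])
    T=np.array(ci["T"])
    for q in ["carrier","lid_hinge","lid_edge","keeper","latch_pivot","lever_tip","loop_bar","kitchen_timer","tape_roll","call_bell","wet_tissue_1","spoon_1"]:
        r=manip.mark_of(q,c)
        for d in r[:2]: print(q,round(d["conf"],2),np.round((T@np.r_[d["centre"],1])[:3],3))
print(manip.get_state()["t"])
E
```

```text
pics
{'t': 0.0, 'joint_pos': [-1.329, 0.053, 1.614, 0.0, 1.476, -0.119], 'qvel': [-0.0, -0.0, 0.001, -0.0, -0.001, 0.0], 'effort': [-0.0, -39.368, -37.018, -0.0, 0.007, 0.0], 'tcp_pos': [0.22, -0.584, 0.23], 'eef_rot': [0.984, 0.179, -0.0, -0.001], 'wrist_force': [-0.208, 1.175, 0.342], 'torque': [-0.037, 0.008, -0.022], 'gripper_width': 0.085}
side [[575.3, 0.0, 319.8], [0.0, 575.3, 242.3], [0.0, 0.0, 1.0]] [[-0.825, 0.335, -0.455, -0.11], [-0.565, -0.5, 0.657, 0.866], [-0.007, 0.799, 0.602, 1.012], [0.0, 0.0, 0.0, 1.0]] ['K', 'T']
lid_hinge 0.59 [ 0.677 -0.456 -0.002]
lid_edge 0.8 [ 0.626 -0.069  0.29 ]
keeper 0.69 [ 0.593 -0.069  0.277]
latch_pivot 0.75 [ 0.506 -0.074  0.096]
lever_tip 0.53 [ 0.454 -0.068  0.145]
loop_bar 0.59 [ 0.468 -0.07   0.171]
kitchen_timer 0.97 [ 0.681 -0.453  0.   ]
tape_roll 0.88 [ 0.564 -0.447  0.002]
tape_roll 0.53 [ 0.506 -0.074  0.096]
call_bell 0.4 [ 0.68  -0.454 -0.001]
wet_tissue_1 0.88 [0.426 0.226 0.   ]
spoon_1 0.66 [ 0.389 -0.037 -0.004]
top [[605.4, 0.0, 321.5], [0.0, 605.4, 234.0], [0.0, 0.0, 1.0]] [[-0.028, 0.987, -0.16, 0.333], [-1.0, -0.028, 0.002, -0.106], [-0.003, 0.16, 0.987, 1.581], [0.0, 0.0, 0.0, 1.0]] ['K', 'T']
carrier 0.97 [ 0.623 -0.068  0.003]
carrier 0.66 [ 0.463 -0.069  0.167]
lid_edge 0.81 [ 0.625 -0.067  0.296]
keeper 0.86 [ 0.59  -0.069  0.275]
latch_pivot 0.91 [ 0.505 -0.073  0.094]
lever_tip 0.57 [ 0.451 -0.074  0.146]
loop_bar 0.46 [ 0.464 -0.074  0.167]
kitchen_timer 0.67 [ 0.675 -0.455  0.002]
tape_roll 0.96 [ 0.555 -0.449 -0.003]
call_bell 0.61 [ 0.384 -0.439 -0.001]
call_bell 0.25 [ 0.626 -0.07   0.291]
wet_tissue_1 0.79 [0.428 0.227 0.001]
spoon_1 0.94 [ 0.394 -0.035 -0.001]
1.3
```

View pics/side0.png

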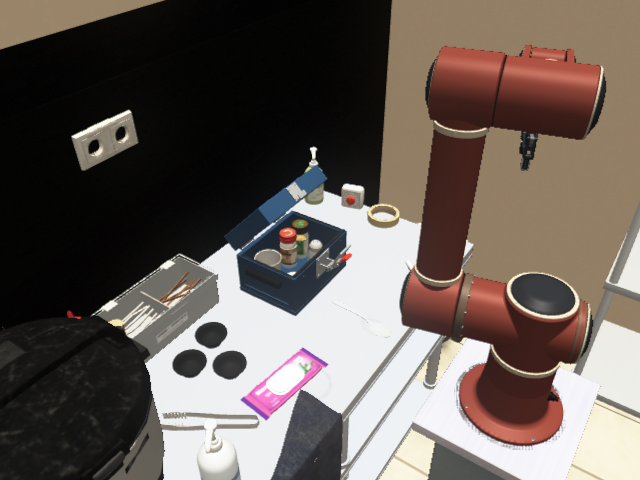

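View pics/top0.png

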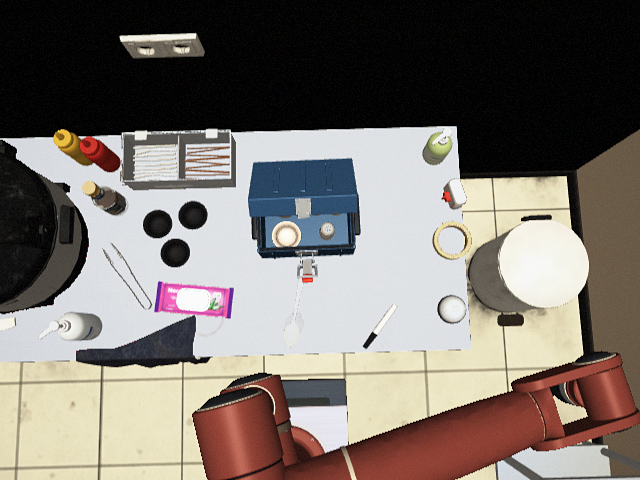

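The side picture shows the carrier with its lid about half open (front edge near (300,185)) and the red lever tip at (345,258). In the top picture the latch is at (307,272), and the spoon lies just in front of it, from (300,262) to (292,345). The network points match both pictures and the given sizes, putting the lid at about 0.81 and the lever at about 2.3.

```bash
cat > h.py <<'E'
from workcell import manip
import cv2,numpy as np
from scipy.spatial.transform import Rotation as R
def st():
    s=manip.get_state();print("t",round(s["t"],2),"tcp",np.round(s["tcp_pos"],4),"F",np.round(s["wrist_force"],1),"w",round(s["gripper_width"],3),"j",np.round(s["joint_pos"],2));return s
def d(target):
    s=st();print("shift cm",np.round(R.from_quat(s["eef_rot"]).inv().apply(np.array(target)-s["tcp_pos"])*100,2), "rot",np.round(R.from_quat(s["eef_rot"]).as_matrix()[:,0],3))
def marks(qs,cams=("side","top"),save=None):
    for c in cams:
        im=manip.get_image(c)
        if save: cv2.imwrite(f"pics/{c}{save}.png",im)
        T=np.array(manip.camera_info(c)["T"])
        for q in qs:
            for r in manip.mark_of(q,c)[:1]: print(c,q,round(r["conf"],2),np.round((T@np.r_[r["centre"],1])[:3],4))
def crop(c,tag,name,w=80,k=6,center=None):
    im=cv2.imread(f"pics/{c}{tag}.png");x,y=center
    cv2.imwrite(f"pics/{name}.png",cv2.resize(im[y-w*3//4:y+w*3//4,x-w:x+w],None,fx=k,fy=k,interpolation=cv2.INTER_CUBIC)[:600,:800])
E
python3 -c "
from h import *
crop('side','0','cs0',66,6,(335,262)); crop('top','0','ct0',66,6,(305,270))
d([.655,-.07,.38])"
```

```text
t 1.3 tcp [ 0.2206 -0.5847  0.2313] F [ 0.7 -0.  -0. ] w 0.086 j [-1.33  0.05  1.61  0.    1.48 -0.12]
shift cm [ 58.81 -32.83 -14.87] rot [0.936 0.353 0.   ]
```

View pics/cs0.png

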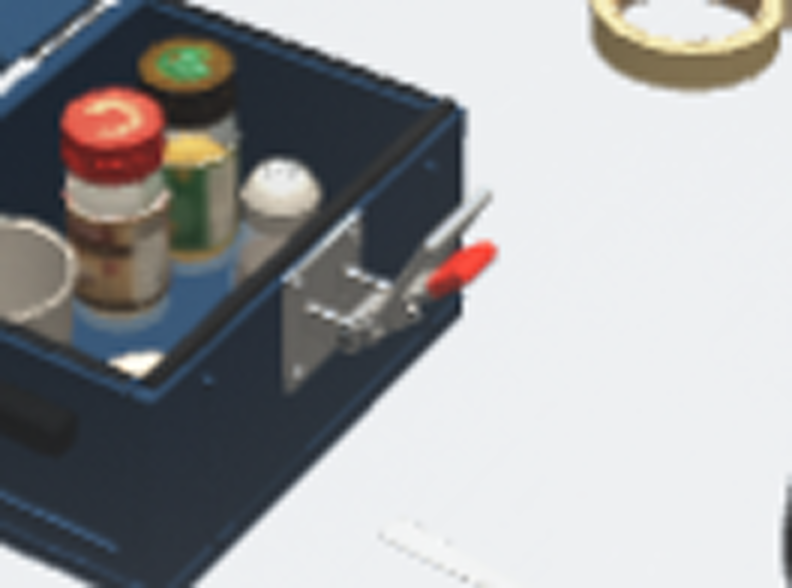

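View pics/ct0.png

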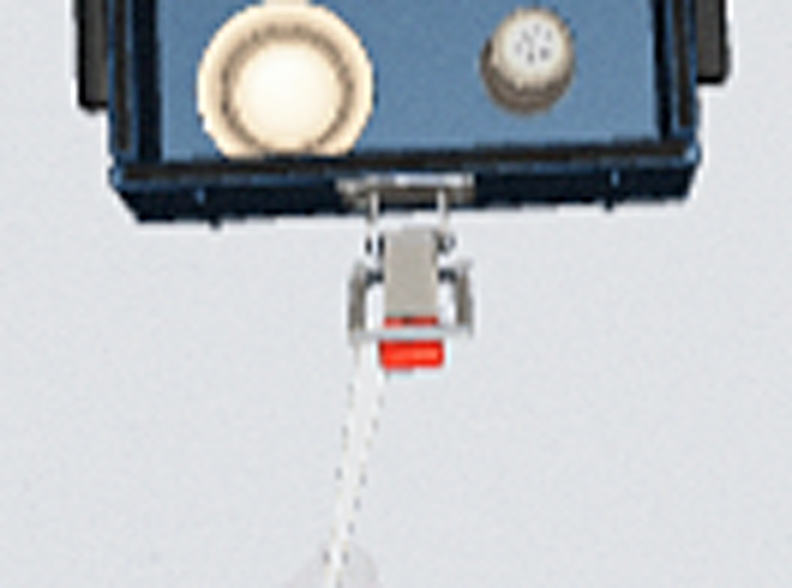

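The crops show the loop folded out over the lever, with its bar just inboard of the red grip. I'll raise the tool, carry it over the lid and turn it so the jaws lie along world x, with the fingers shut.

Emit:
send_rows:
  motion:
    - [-1, 0, 0, -4, 0]
    - [-1, 0, 0, -8, -7]
    - [-1, 2.9, -1.6, -12, -14]
    - [-1, 5.9, -3.3, -16, -21]
    - [-1, 8.8, -4.9, -20, -28]
    - [-1, 11.8, -6.6, -20, -35]
    - [-1, 14.7, -8.2, -20, -42]
    - [-1, 17.6, -9.8, -20, -49]
    - [-1, 20.6, -11.5, -20, -56]
    - [-1, 23.5, -13.1, -20, -63]
    - [-1, 26.5, -14.8, -20, -69.3]
    - [-1, 29.4, -16.4, -20, -69.3]
    - [-1, 34, -19, -20, -69.3]
    - [-1, 38, -21.2, -20, -69.3]
    - [-1, 42, -23.4, -20, -69.3]
    - [-1, 46, -25.7, -20, -69.3]
    - [-1, 50, -27.9, -20, -69.3]
    - [-1, 54, -30.1, -20, -69.3]
    - [-1, 58.8, -32.8, -20, -69.3]
    - [-1, 58.8, -32.8, -20, -69.3]

```text
t: 2.97
tcp_pos: [0.6539, -0.0709, 0.4314]
eef_rot: [0.707, 0.707, 0.0, 0.0]
wrist_force: [0.6, -0.4, 0.1]
gripper_width: -0.0001
```

```bash
python3 -c "
from h import *
d([.64,-.07,.30])"
```

```text
t 2.97 tcp [ 0.6539 -0.0709  0.4314] F [ 0.6 -0.4  0.1] w -0.0 j [-0.22  0.09  1.25 -0.    1.8  -0.22]
shift cm [ 0.09 -1.39 13.14] rot [ 0.  1. -0.]
```

Emit:
send_rows:
  motion:
    - [-1, 0, 0, 4, 0]
    - [-1, 0, -0.2, 8, 0]
    - [-1, 0, -0.3, 12, 0]
    - [-1, 0, -0.3, 14.0, 0]
    - [-1, 0, -1.4, 15.1, 0]
    - [-1, 0, -2.6, 15.8, 0]
    - [-1, 0, -3.7, 16.6, 0]
    - [-1, 0, -4.7, 17.5, 0]
    - [-1, 0, -5.6, 18.5, 0]
    - [-1, 0, -6.5, 19.5, 0]
    - [-1, 0, -7.3, 20.7, 0]
    - [-1, 0, -8.0, 21.8, 0]
    - [-1, 0, -8.6, 23.0, 0]
    - [-1, 0, -9.2, 24.3, 0]
    - [-1, 0, -9.2, 24.3, 0]

```text
t: 4.22
tcp_pos: [0.5585, -0.0723, 0.1852]
eef_rot: [0.707, 0.707, -0.001, -0.002]
wrist_force: [-0.0, 0.5, -1.7]
gripper_width: 0.0001
```

```bash
python3 -c "
from h import *
marks(['lid_edge','keeper','loop_bar','lever_tip','latch_pivot'],save='1')
crop('side','1','cs1',100,4,(310,240));st()"
```

```text
side lid_edge 0.6 [ 0.5351 -0.0696  0.1801]
side keeper 0.66 [ 0.5235 -0.0681  0.1512]
side loop_bar 0.62 [ 0.4658 -0.0734  0.1709]
side lever_tip 0.79 [ 0.4531 -0.0706  0.142 ]
side latch_pivot 0.69 [ 0.5071 -0.0746  0.0955]
top lid_edge 0.91 [ 0.535  -0.0671  0.1807]
top keeper 0.8 [ 0.5176 -0.0717  0.1477]
top latch_pivot 0.93 [ 0.5068 -0.07    0.0936]
t 4.82 tcp [ 0.561  -0.0728  0.1885] F [ 0.8 -0.5  0.1] w 0.0 j [-0.26 -0.06  1.8   0.    1.4  -0.26]
```

View pics/cs1.png

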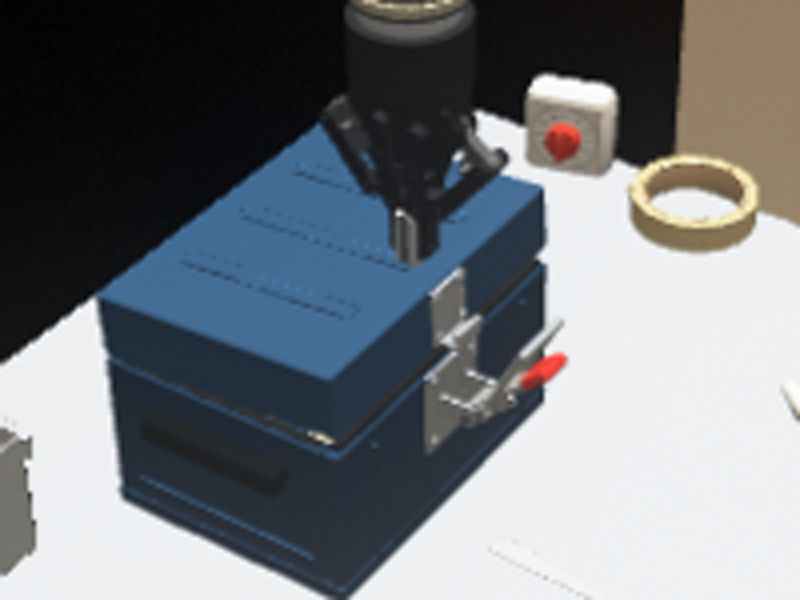

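The side crop shows the lid almost shut with the fingers on its top, and the latch is untouched. I'll press it onto the seal.

Emit:
send_rows:
  motion:
    - [-1, 0, -0.2, 0.5, 0]
    - [-1, 0, -0.3, 0.9, 0]
    - [-1, 0, -0.3, 1.2, 0]
    - [-1, 0, -0.3, 1.3, 0]
    - [-1, 0, -0.3, 1.4, 0]
    - [-1, 0, -0.3, 1.4, 0]
    - [-1, 0, -0.3, 1.4, 0]

```text
t: 5.4
tcp_pos: [0.5573, -0.0727, 0.1753]
eef_rot: [0.707, 0.707, -0.001, -0.001]
wrist_force: [-4.5, 1.3, 7.6]
gripper_width: -0.0003
```

Emit:
send_rows:
  motion:
    - [-1, 0, 0, -3, 0]
    - [-1, 0, -0.5, -6, 0]
    - [-1, 0, -4, -8, 0]
    - [-1, 0, -8, -8, 0]
    - [-1, 0, -12.4, -8, 0]
    - [-1, 0, -12.4, -6, 0]
    - [-1, 0, -12.4, -3, 0]
    - [-1, 0, -12.4, 0, 0]
    - [-1, 0, -12.4, 1.4, 0]
    - [-1, 0, -12.4, 1.4, 0]
    - [-1, 0, -12.4, 1.4, 0]

```text
t: 6.32
tcp_pos: [0.4332, -0.0725, 0.1595]
eef_rot: [0.707, 0.707, -0.0, -0.001]
wrist_force: [-0.3, 0.2, -0.6]
gripper_width: -0.0001
```

```bash
python3 -c "
from h import *
st()
marks(['lid_edge','keeper','loop_bar','lever_tip'],save='2')
crop('side','2','cs2',66,6,(335,255));crop('top','2','ct2',66,6,(305,270))"
```

```text
t 6.32 tcp [ 0.4332 -0.0725  0.1595] F [-0.3  0.2 -0.6] w -0.0 j [-0.34 -0.36  2.1   0.    1.4  -0.34]
side keeper 0.78 [ 0.5222 -0.0703  0.1412]
side loop_bar 0.4 [ 0.465  -0.0737  0.1705]
side lever_tip 0.58 [ 0.4504 -0.0702  0.1445]
top lid_edge 0.64 [ 0.5295 -0.0679  0.1749]
top keeper 0.83 [ 0.5211 -0.0694  0.1413]
```

View pics/cs2.png

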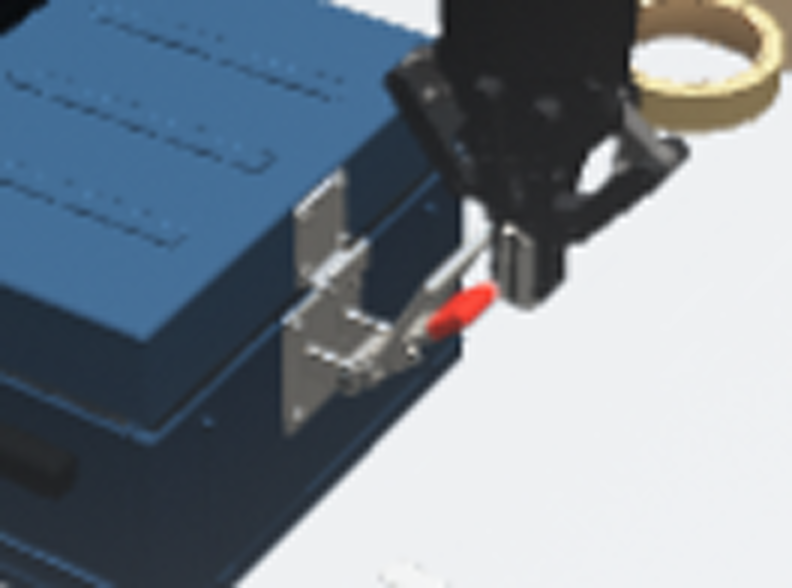

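View pics/ct2.png

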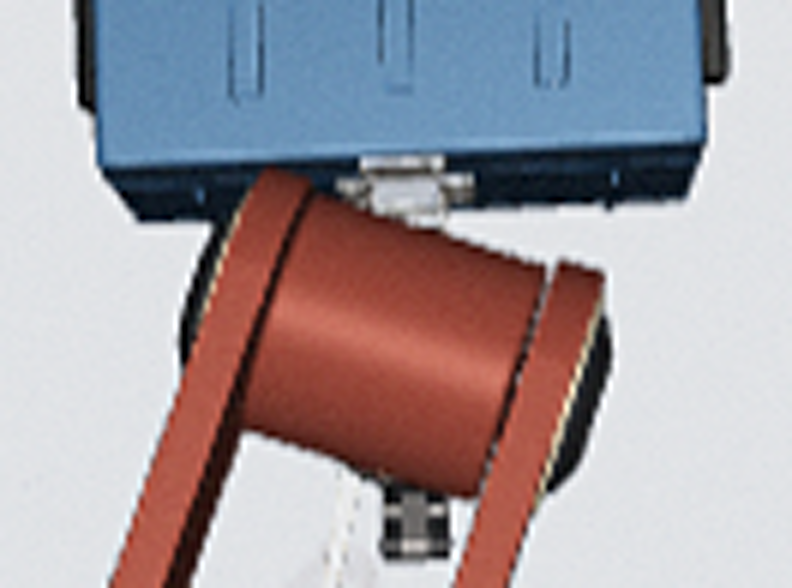

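In the side crop the finger stands just in front of the loop bar and above the red grip, and the lid is shut (keeper at z = 0.141). Next I'll push the bar over toward the lid.

Emit:
send_rows:
  motion:
    - [-1, 0, 0.8, 0, 0]
    - [-1, 0, 1.6, 0, 0]
    - [-1, 0, 2.4, -0.1, 0]
    - [-1, 0, 3.2, -0.2, 0]
    - [-1, 0, 4.0, -0.3, 0]
    - [-1, 0, 4.6, -0.3, 0]
    - [-1, 0, 5.2, -0.3, 0]
    - [-1, 0, 5.4, -0.3, 0]
    - [-1, 0, 5.4, -0.3, 0]

```text
t: 7.57
tcp_pos: [0.488, -0.0727, 0.1628]
eef_rot: [0.707, 0.707, -0.0, -0.0]
wrist_force: [0.6, -0.2, 0.9]
gripper_width: -0.0002
```

```bash
python3 -c "
from h import *
st()
marks(['keeper','loop_bar','lever_tip'],save='3')
crop('side','3','cs3',66,6,(335,255))"
```

```text
t 7.57 tcp [ 0.488  -0.0727  0.1628] F [ 0.6 -0.2  0.9] w -0.0 j [-0.3  -0.22  1.98 -0.    1.38 -0.3 ]
side keeper 0.85 [ 0.5222 -0.0689  0.1432]
side loop_bar 0.64 [ 0.5282 -0.0718  0.1615]
side lever_tip 0.61 [ 0.4434 -0.0713  0.1315]
```

View pics/cs3.png

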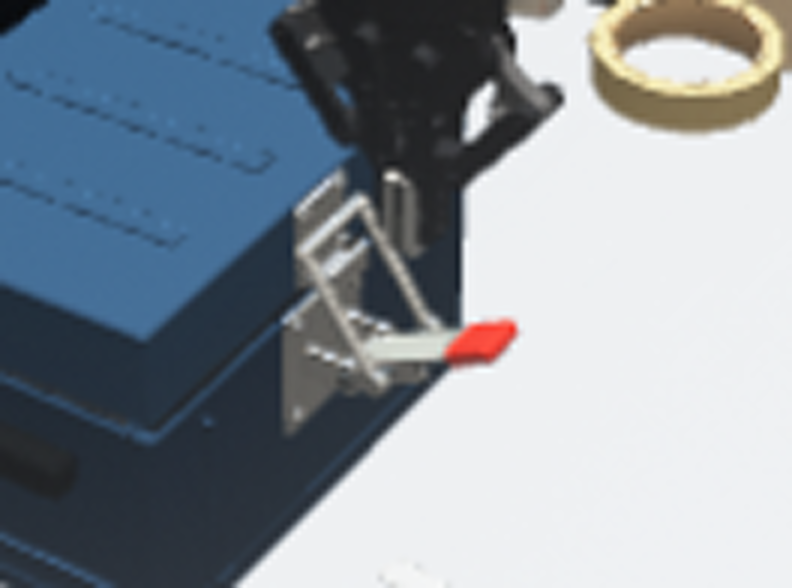

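The loop has tipped over and its bar rests against the lid's skirt above the keeper; in the side crop it shows at (335,225), about (0.528, 0.1615). The lever is now at about 2.1. I'll back off upward, open the jaws and put the rear finger above the red grip.

Emit:
send_rows:
  motion:
    - [-1, 0, 0, -3, 0]
    - [-1, 0, 0, -6, 0]
    - [-1, 0, -1, -8, 0]
    - [0, 0, -4, -8, 0]
    - [1, 0, -7, -8, 0]
    - [1, 0, -8.3, -8, 0]
    - [1, 0, -8.3, -8, 0]
    - [1, 0, -8.3, -8, 0]
    - [1, 0, -8.3, -8, 0]
    - [1, 0, -8.3, -5, 0]
    - [1, 0, -8.3, -2, 0]
    - [1, 0, -8.3, 1, 0]
    - [1, 0, -8.3, 1.4, 0]
    - [1, 0, -8.3, 1.4, 0]

```text
t: 9.13
tcp_pos: [0.4037, -0.0721, 0.147]
eef_rot: [0.707, 0.707, -0.001, -0.003]
wrist_force: [1.2, 0.7, 0.3]
gripper_width: 0.0852
```

```bash
python3 -c "
from h import *
st()
marks(['keeper','loop_bar','lever_tip'],save='4')
crop('side','4','cs4',66,6,(345,255));crop('top','4','ct4',66,6,(305,270))"
```

```text
t 9.13 tcp [ 0.4037 -0.0721  0.147 ] F [1.2 0.7 0.3] w 0.085 j [-0.36 -0.44  2.18  0.    1.41 -0.36]
side keeper 0.8 [ 0.5217 -0.0719  0.1394]
side loop_bar 0.71 [ 0.5306 -0.0684  0.1599]
side lever_tip 0.54 [ 0.4421 -0.0709  0.1308]
top keeper 0.85 [ 0.5188 -0.0706  0.1407]
top loop_bar 0.61 [ 0.5232 -0.0715  0.1595]
top lever_tip 0.67 [ 5.582e-01 -4.499e-01 -3.000e-04]
```

View pics/cs4.png

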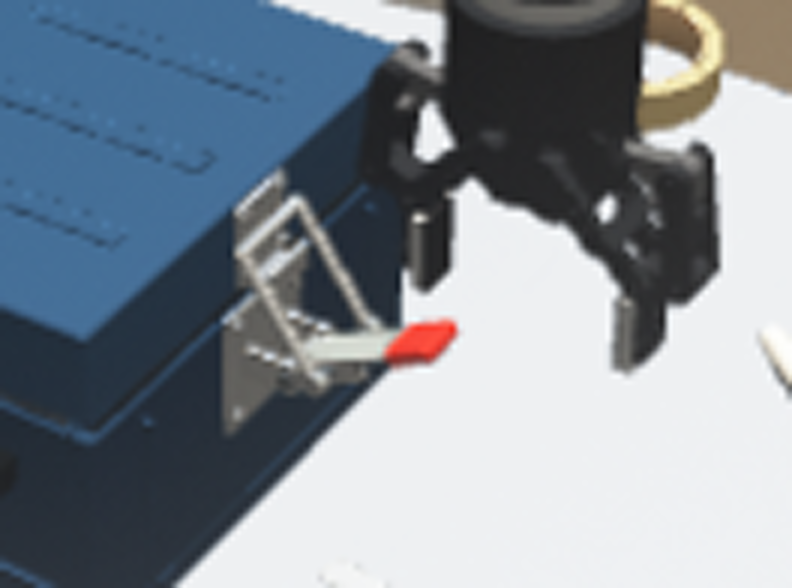

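The side crop shows the rear finger above the red grip and the loop resting over the keeper. I'll push the lever to about 1.6 and check the hook before going on.

Emit:
send_rows:
  motion:
    - [1, 0, 0, 1, 0]
    - [1, 0, 0, 2, 0]
    - [1, 0, -0.1, 2.8, 0]
    - [1, 0, -0.4, 3.5, 0]
    - [1, 0, -0.8, 4.2, 0]
    - [1, 0, -1.0, 4.9, 0]
    - [1, 0, -1.1, 5.5, 0]
    - [1, 0, -1.2, 5.9, 0]
    - [1, 0, -1.2, 5.9, 0]

```text
t: 10.28
tcp_pos: [0.392, -0.0724, 0.0891]
eef_rot: [0.707, 0.707, -0.0, -0.001]
wrist_force: [-0.2, 0.6, 0.8]
gripper_width: 0.0852
```

```bash
python3 -c "
from h import *
st()
marks(['keeper','loop_bar','lever_tip'],save='5')
crop('side','5','cs5',66,6,(345,255));crop('top','5','ct5',66,6,(305,270))"
```

```text
t 10.28 tcp [ 0.392  -0.0724  0.0891] F [-0.2  0.6  0.8] w 0.085 j [-0.37 -0.4   2.26  0.    1.29 -0.37]
side keeper 0.97 [ 0.5228 -0.0699  0.1413]
side loop_bar 0.74 [ 0.527  -0.0728  0.1504]
side lever_tip 0.86 [ 0.4335 -0.071   0.0906]
top keeper 0.97 [ 0.5209 -0.0686  0.1411]
top loop_bar 0.43 [ 0.5234 -0.0719  0.1446]
```

View pics/cs5.png

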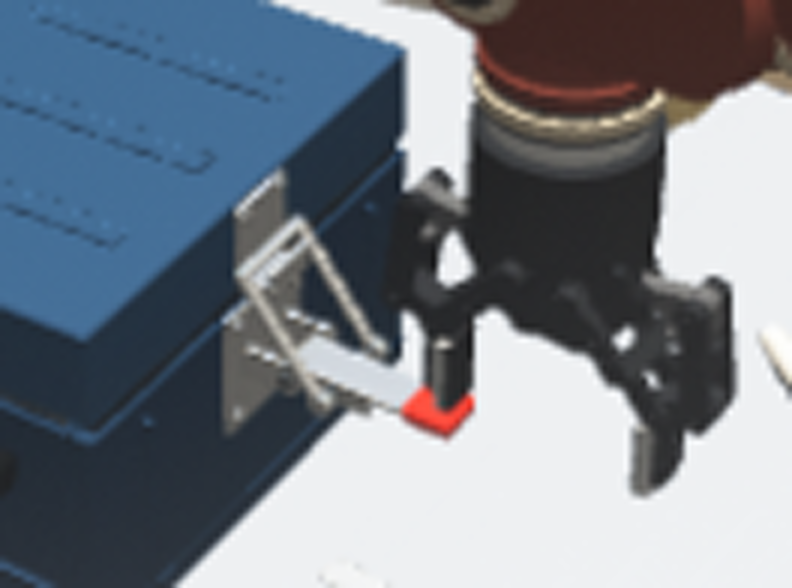

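View pics/ct5.png

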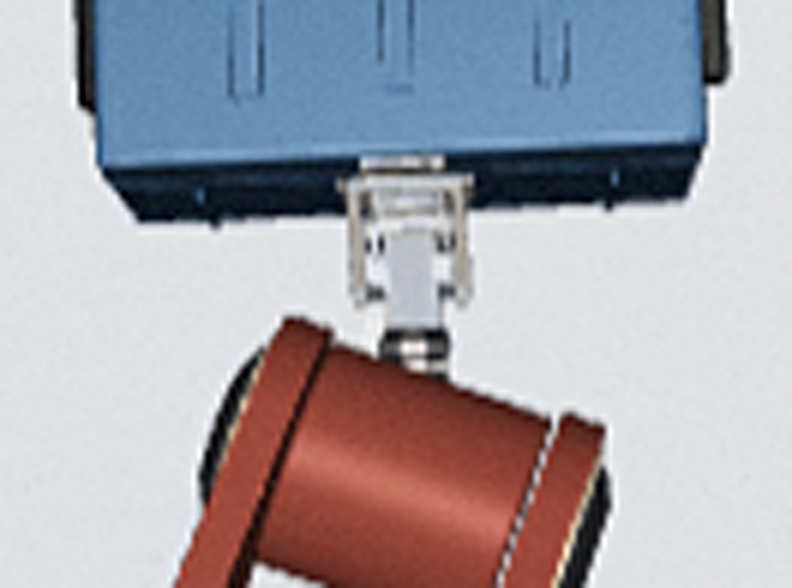

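The bar is now behind the lip: it reads x ≈ 0.525, and the lip is at about 0.514–0.518. In the side crop the finger stands on the red grip. Next I'll press on to about 0.9.

Emit:
send_rows:
  motion:
    - [1, 0, -0.1, 0.8, 0]
    - [1, 0, -0.2, 1.6, 0]
    - [1, 0, -0.2, 2.3, 0]
    - [1, 0, 0.1, 2.9, 0]
    - [1, 0, 0.3, 3.4, 0]
    - [1, 0, 0.5, 3.9, 0]
    - [1, 0, 0.5, 3.9, 0]

```text
t: 11.27
tcp_pos: [0.3974, -0.0724, 0.05]
eef_rot: [0.707, 0.707, -0.0, -0.001]
wrist_force: [-0.2, -0.3, 0.8]
gripper_width: 0.0854
```

```bash
python3 -c "
from h import *
st()
marks(['keeper','loop_bar','lever_tip'],save='6')
crop('side','6','cs6',66,6,(345,265))"
```

```text
t 11.27 tcp [ 0.3974 -0.0724  0.05  ] F [-0.2 -0.3  0.8] w 0.085 j [-0.37 -0.32  2.27  0.    1.2  -0.36]
side keeper 0.87 [ 0.5229 -0.0698  0.1445]
side loop_bar 0.72 [ 0.5251 -0.0711  0.1454]
side lever_tip 0.89 [ 0.4426 -0.07    0.0527]
top keeper 0.73 [ 0.5199 -0.0694  0.1368]
top loop_bar 0.57 [ 0.5217 -0.0702  0.1378]
```

View pics/cs6.png

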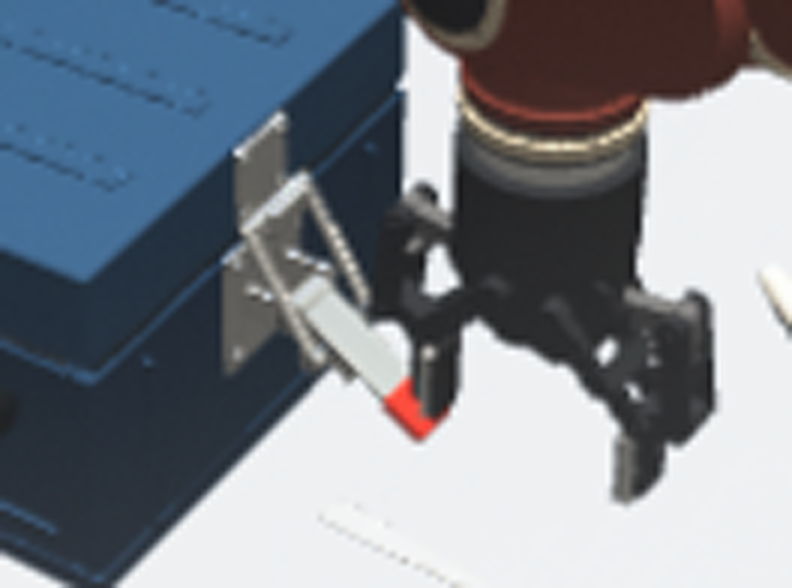

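The crop shows the loop hooked and taut with the lever at about 1.0. Now I'll press it over centre.

Emit:
send_rows:
  motion:
    - [1, 0, 0.4, 0.5, 0]
    - [1, 0, 0.9, 1.0, 0]
    - [1, 0, 1.5, 1.4, 0]
    - [1, 0, 2.0, 1.8, 0]
    - [1, 0, 2.5, 2.1, 0]
    - [1, 0, 3.1, 2.4, 0]
    - [1, 0, 3.5, 2.6, 0]
    - [1, 0, 3.8, 2.7, 0]
    - [1, 0, 3.8, 2.7, 0]
    - [1, 0, 3.8, 2.7, 0]

```text
t: 12.5
tcp_pos: [0.4269, -0.0709, 0.0184]
eef_rot: [0.707, 0.707, -0.006, -0.009]
wrist_force: [-21.5, -0.5, -5.0]
gripper_width: 0.0856
```

```bash
python3 -c "
from h import *
st()
marks(['keeper','loop_bar','lever_tip','lid_edge'],save='7')
crop('side','7','cs7',66,6,(345,265))"
```

```text
t 12.5 tcp [ 0.4269 -0.0709  0.0184] F [-21.5  -0.5  -5. ] w 0.086 j [-0.33 -0.16  2.2  -0.    1.12 -0.33]
side keeper 0.91 [ 0.5209 -0.0703  0.1387]
side loop_bar 0.63 [ 0.5224 -0.0701  0.1411]
side lever_tip 0.81 [ 0.5059 -0.0687  0.0136]
side lid_edge 0.88 [ 0.5321 -0.0691  0.1698]
top keeper 0.66 [0.4283 0.2276 0.0012]
top loop_bar 0.51 [ 0.5213 -0.0708  0.1386]
top lever_tip 0.53 [ 0.5026 -0.0717  0.0172]
top lid_edge 0.7 [ 0.5303 -0.0706  0.1734]
```

View pics/cs7.png

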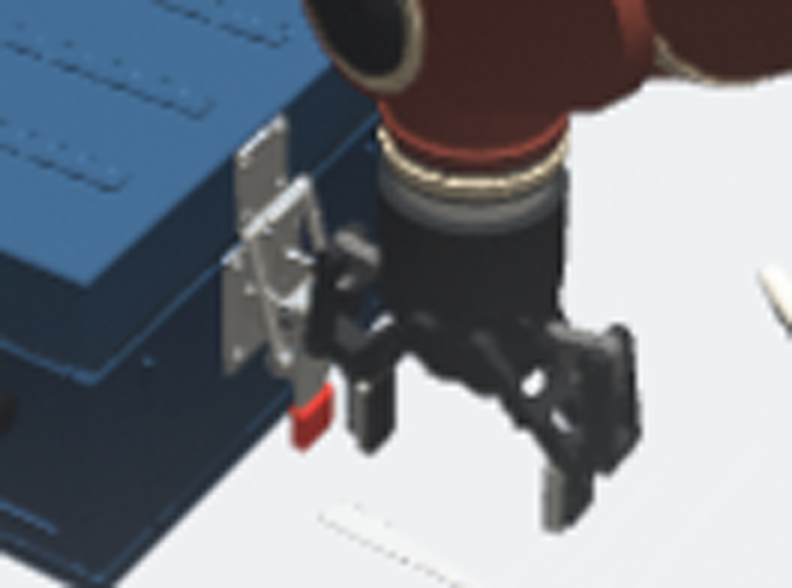

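The lever has snapped to vertical: the red tip shows at (310,418) in the crop and reads x ≈ 0.504. The finger's knuckle is pressing the lever with 21 N, so I'll back straight off and then up.

Emit:
send_rows:
  motion:
    - [1, 0, -1, 0, 0]
    - [1, 0, -2.5, 0, 0]
    - [1, 0, -4.5, -1, 0]
    - [1, 0, -5.5, -4, 0]
    - [1, 0, -5.5, -8, 0]
    - [1, 0, -5.5, -12, 0]
    - [1, 0, -5.5, -16, 0]
    - [1, -4, -5.5, -19, 0]
    - [1, -8, -5.5, -21, 0]
    - [1, -12, -5.5, -22, 0]
    - [1, -16, -5, -22, 0]
    - [1, -20, -5, -22, 0]
    - [1, -24, -5, -22, 0]
    - [1, -24, -5, -22, 0]

```text
t: 14.17
tcp_pos: [0.3863, -0.3188, 0.2448]
eef_rot: [0.709, 0.705, -0.001, 0.002]
wrist_force: [-1.2, 1.2, -0.2]
gripper_width: 0.0854
```

```bash
python3 -c "
from h import *
st()
marks(['keeper','loop_bar','lever_tip','latch_pivot','lid_edge','spoon_1','kitchen_timer','tape_roll','call_bell','wet_tissue_1'],save='8')
crop('side','8','cs8',66,6,(335,265));crop('top','8','ct8',66,6,(305,270));st()"
```

```text
t 14.17 tcp [ 0.3863 -0.3188  0.2448] F [-1.2  1.2 -0.2] w 0.085 j [-0.84 -0.26  1.88 -0.    1.52 -0.83]
side keeper 0.71 [ 0.5226 -0.0704  0.1391]
side loop_bar 0.69 [ 0.5235 -0.0711  0.1398]
side lever_tip 0.55 [ 0.5048 -0.0701  0.0141]
side latch_pivot 0.58 [ 0.5098 -0.0738  0.0948]
side lid_edge 0.74 [ 0.5344 -0.0707  0.1696]
side spoon_1 0.82 [ 0.3891 -0.0324 -0.0018]
side kitchen_timer 0.96 [ 0.677  -0.4528 -0.0025]
side tape_roll 0.79 [ 0.5663 -0.4482  0.0007]
side call_bell 0.72 [ 3.851e-01 -4.377e-01  1.000e-04]
side wet_tissue_1 0.68 [ 0.5065 -0.0694  0.0131]
top keeper 0.59 [ 0.5172 -0.0694  0.1402]
top loop_bar 0.51 [ 0.5186 -0.0703  0.1362]
top lever_tip 0.66 [ 0.501  -0.0705  0.0172]
top latch_pivot 0.89 [ 0.5064 -0.0727  0.0942]
top lid_edge 0.86 [ 0.5308 -0.0698  0.1733]
top spoon_1 0.97 [ 0.3927 -0.0357  0.0006]
top kitchen_timer 0.95 [ 0.6734 -0.4525 -0.0025]
top tape_roll 0.75 [ 0.5567 -0.4524 -0.0008]
top wet_tissue_1 0.94 [0.4282 0.2284 0.0025]
t 15.27 tcp [ 0.3857 -0.3128  0.2443] F [ 0.5 -0.3 -0.1] w 0.085 j [-0.83 -0.27  1.89 -0.    1.52 -0.83]
```

View pics/cs8.png

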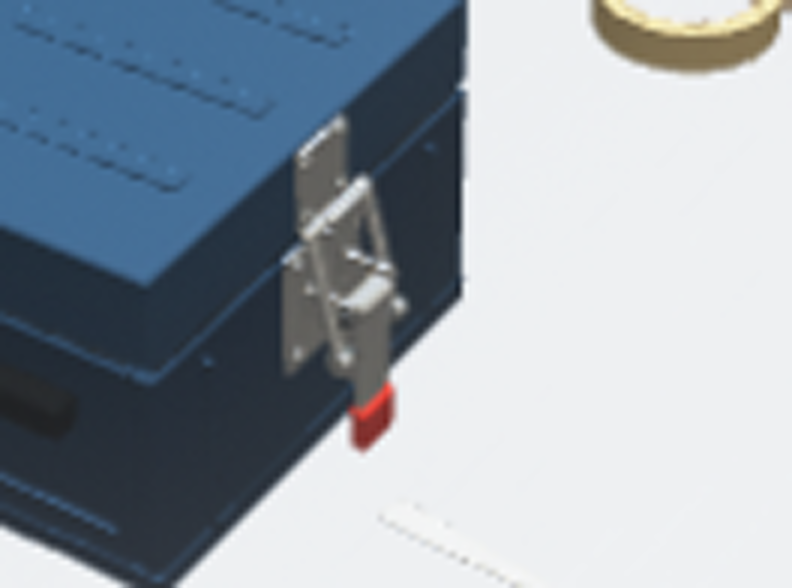

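View pics/top8.png

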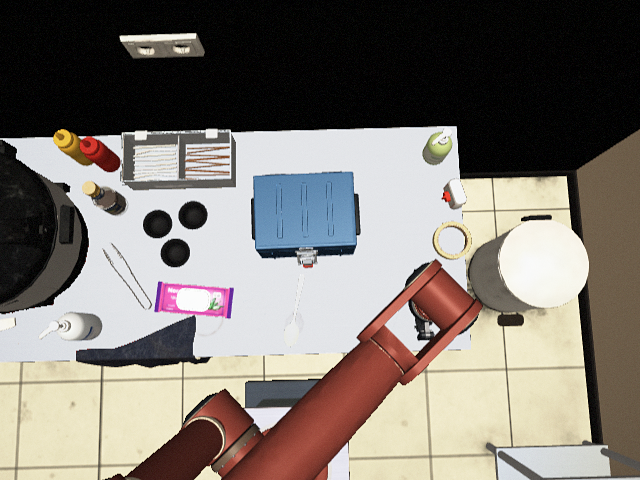

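```bash
python3 -c "
from h import *
st();print(manip.close_job())"
```

```text
t 15.27 tcp [ 0.3857 -0.3128  0.2443] F [ 0.5 -0.3 -0.1] w 0.085 j [-0.83 -0.27  1.89 -0.    1.52 -0.83]
the job is handed in; nothing more can be done
None
```

The carrier is shut and latched, and I handed the job in at 15.3 s with the arm clear. I closed the lid onto its seal, tipped the loop over so its bar sits behind the keeper's lip, then pressed the red lever past centre until it snapped home.

- **Lever:** it hangs straight down, with the tip at about (0.503, z 0.016) below the pivot at (0.508, z 0.095).
- **Loop and lid:** both cameras put the loop bar within about 4 mm of the keeper point, at z ≈ 0.138. The lid's front edge is at z ≈ 0.171. The side picture shows the bar in the hook.
- **Other things:** the timer, tape roll, wet-tissue packet and spoon are where they started, to within the 4 mm network accuracy. The last top picture missed the call bell because the arm hid it, but the side camera placed it where it was at the start.
- **False reports:** late on, the networks gave two. The top camera once placed the keeper on the tissue packet, and the side camera once placed the packet at the lever. The pictures and the other camera contradicted both.
- **Force:** the highest I read was about 21 N, from the finger's knuckle on the lever at the end of its stroke.

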